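# Shut off the bench air with the hook rod

## Task

The stapler is to be cleared, so shut off the bench's compressed air first: take the bent rod from its cradle, reach over the sheet guard with it and draw the ball valve's lever round its quarter turn to its closed stop, then seat it there with a steady push of about 10 N for a moment, so that it is surely home. Go by feel and never force it: the rod must not bear harder than 14 N on the lever, the guard or the pipework, and your hand stays off them. Then lay the rod back in its cradle as it was, leg hanging down, and leave the other things on the bench where they are.

Things in the scene. Friction and masses are not known exactly. Their poses are not given: they have to be found in the camera images.
- rod: Hook rod, about 0.16 kg: flat-sided wooden handle 150 long, 20 wide, 24 high, then an 8 mm round steel shank ending in a square bend down to a leg. Origin on the handle's axis at the place to grip it, 35 mm behind the handle's front end, 115 mm before its rear end. x runs along the handle to the bend, z up; the leg runs down along -z. Centre of mass about 45 mm ahead of the origin.
- rod_tip (a point): Rounded lower end of the rod's leg (8 mm thick): 125 mm ahead of the rod's origin along its x and 95 mm below the handle's axis. Axes as the rod's.
- cradle: Fixed dark wooden cradle, foot 215 x 70 x 12; origin on the bench under its middle, x along the rod it holds. Two notched cheeks, open between them. The rod rests with its handle axis level, 125 mm above the bench, above the cradle's x axis; its origin starts within 10 mm of the cradle's, along x. The leg hangs free beyond the front cheek.
- rear_notch (a point): Middle of the floor of the rear cheek's notch, 113 mm high, on which the handle's underside rests. 90 mm behind the cradle's origin, cheek 14 thick; notch 26 wide, its sides flared above, 143 mm high.
- front_notch (a point): Bottom of the V notch in the front cheek, 119 mm high, in which the steel shank rests. 85 mm ahead of the cradle's origin, cheek 12 thick; sides at 45 deg, 42 wide at the top, 140 mm high.
- station: Fixed air station at the back of the bench: a pipe with a brass ball valve and a filter-regulator, behind a grey sheet guard. Origin on the bench under the valve's stem; x points away from the robot, y along the pipe. The guard sheet, 280 wide (along y), 4 thick, stands at x = -115 mm, its ends folded back 55 mm.
- guard_top (a point): Top of the guard's rolled edge, at its middle, 150 mm above the bench, edge 12 thick. Axes as the station's.
- pipe (a point): Axis of the steel pipe, 18 thick, 75 mm above the bench, running along the station's y from -130 to +120 mm, where it turns down into the bench. This point is 60 mm along y from the valve's stem.
- regulator (a point): Top of the filter-regulator's knob (34 across, 127 mm high) at y = -82 mm on the pipe; its body is 42 wide, with a gauge in front reaching 48 mm towards the guard.
- stem (a point): Vertical turning axis of the valve lever, at mid height of the lever, 117 mm above the bench. Axes as the station's. The lever is a horizontal steel bar with a black plastic cover, 14 wide and 12 high (111 to 123 mm above the bench), the cover from 33 mm to 94 mm out from the stem, with a round end 22 wide centred 83 mm out.
- lever (a joint): Valve lever, rad from its open stop: 0 open, 1.571 home on the closed stop, which is hard. Turns anticlockwise from above, from about the station's +y (above the pipe) to about its -x (towards the guard). The stop plate sits up to 0.15 rad off either way, and both stops and the lever with it; no pose shows this. Turning takes about 0.3 N m throughout (5 N at 60 mm out); it stays where it is left.
- punch_block: Fixed wooden block 180 x 70 x 50 with two rows of steel punches, up to 120 mm high. Origin under its middle. Cradle and block stand on opposite sides of the bench, either way round.
- stapler: Pneumatic stapler lying on its side, about 220 x 130, 50 high, loose.
- pliers: Lasting pliers, about 190 x 60, 14 high, loose.
- glue_jar: Glue jar, 70 across, 100 high, loose, origin under its middle.
- spool: Thread spool, 50 across, 62 high, standing, loose.
- staple_box: Cardboard box of staples 90 x 50 x 35, loose.
Things that resemble listed ones, but are neither listed nor needed, are in the scene too. What is shaped like the cradle but white is not meant.

How it is judged:
By the outcome, as a careful person would: the job done as asked, in the order asked, and still so for the second after the job is handed in, with the robot touching nothing.
It also fails if it takes over 67 s, if anything falls off the work surface, if the arm or the gripper's body presses on something with over 40 N, if the wrist force passes 120 N, or if a joint passes its speed limit or range.

## Robot

A 6-joint arm with a two-finger parallel gripper is mounted at the origin on the work surface. World frame = base frame: x ahead of the robot, y to its left, z up, the work surface at z = 0. Lengths are in m, angles in rad, forces in N, time in s.
With the tool pointing down it reaches from about 0.275 to 0.875 m from the base axis. Payload 12.5 kg.
Tool frame: the origin (TCP) lies on the centre line of the jaws, within the pads' length; the fingertips stand r.finger_overhang ahead of it and the grasp point (between the pads) lies 3 mm ahead of it (r.finger_overhang is the distance from the TCP to the fingertips, in m); z points along the fingers, y is the direction in which the jaws open and shut (so a half turn about z gives the same grasp; the last joint's range is limited). The gripper opens to 85 mm and grips with 20 to 120 N. Pads are 22 mm wide; open, the fingers measure 114 mm over their backs; the gripper's body (76 mm by 85 mm) begins 54 mm behind the grasp point. The pads swing forward as they close: fully open they stand 13 mm farther back than shut.
Start: joints at [-1.288, 0.351, 1.652, -0, 1.139, -0.085], TCP at [0.198, -0.513, 0.228] pointing down, gripper open.
Joint ranges: [-2.75, 2.75], [-0.79, 2.1], [0.01, 2.65], [-1.57, 4.71], [0.07, 3.14], [-2.87, 2.87]. Speed limits (rad/s): [2.22, 2.22, 2.79, 3.14, 3.14, 3.14].

## Interface

Orientations are given as a unit quaternion [x, y, z, w].
In Python, from cell import r, optics gives the robot as it stands. The module is installed in compiled form; this text tells all that it offers. Calls block until the motion is done:
- r.move_to(position, orientation): joint-space move of the TCP to a pose.
- r.move_linear(position, rot=None, vel=0.15): straight line of the TCP; rot=None keeps the orientation; vel is the mean speed in m/s.
- r.set_joints(angles): joint-space move.
- r.set_gripper(opening, squeeze=None): opening from 0.0 (shut) to 1.0 (fully open); squeeze is the grip in N (None keeps the last); returns when the fingers have stopped.
- r.sleep(seconds).
- r.inverse_kinematics(position, orientation): joint angles nearest the present ones, or None.
- optics.get_image(name): name is "scene" or "top" or "wrist"; returns a dict with "pixels" (384x512x3 uint8, red, green, blue), "depth" (384x512 float32, m along the optical axis (not along the pixel's ray), 0 where there is no reading), "fx", "fy", "cx", "cy" (pixels), "camera_from_world" (4x4, takes a point from world to camera coordinates); the wrist camera has in their place "mount" (4x4, takes a point from camera to tool coordinates, whose origin is the TCP and whose axes are the flange's). Camera axes: x right, y down, z forward; pixel columns grow to the right and rows downward; lengths in m; the calibration is good to about 2 mm. A picture is of the moment at which its call begins: read the wrist's pose just before it.
A pose or a line that the arm cannot do raises r.PlanningError and nothing moves.
- r.hand_in(): hands the job in, once; it reports no verdict.
Readings, each from a call of its own:
- r.current_t(): time.
- r.current_q(): joint angles.
- r.current_qvel(): joint speeds.
- r.current_effort(): joint torques, N m.
- r.current_tool_pos(): TCP position.
- r.current_ee_rot(): TCP orientation.
- r.current_contact_force(): force on the tool from outside, world axes, zero at the start.
- r.current_torque(): the same for the moment, N m.
- r.current_opening(): opening from 0.0 (shut) to 1.0 (fully open).
Only numpy, scipy, OpenCV 4.12 (cv2) and the standard library are available. Lean on these libraries where they do the work, as an engineer would, in place of code of your own. Each camera call takes 0.05 s, during which the arm holds its last target. There are 200 camera calls.

## Working session

There is one attempt and no reset: what is moved stays moved. The work goes in short steps, each a Python script; the robot and the scene stay as the last script left them, time stands still between calls to the robot, and variables do not carry over. Pictures are saved under pics/ and viewed, about 8 in all and at most 12, crops included, and the job is handed in when it is done.

```bash
mkdir -p pics
cat > h.py <<'E'
import numpy as np, cv2
from cell import r, optics
def world(im):
    d=im["depth"]; v,u=np.mgrid[:384,:512]
    p=np.stack([(u-im["cx"])/im["fx"]*d,(v-im["cy"])/im["fy"]*d,d],-1)
    T=np.linalg.inv(im["camera_from_world"]); return p@T[:3,:3].T+T[:3,3]
def save(im,name,crop=None,s=1):
    p=im["pixels"][:,:,::-1]
    if crop: a,b,c,d=crop; p=p[b:d,a:c]
    cv2.imwrite("pics/"+name,cv2.resize(np.ascontiguousarray(p),None,fx=s,fy=s,interpolation=cv2.INTER_CUBIC))
E
python3 - <<'E'
from h import *
print(r.current_t(),r.finger_overhang,r.current_ee_rot())
for n in("top","scene"):
    im=optics.get_image(n); np.savez(n+".npz",**im); save(im,n+".png",s=1.5)
    T=np.linalg.inv(im["camera_from_world"]);print(n,T.round(3).tolist(),im["fx"])
E
```

```text
0.0 0.022 [ 9.83135411e-01  1.82878042e-01 -6.13280370e-05 -6.18276025e-04]
top [[0.006, -0.995, 0.095, 0.301], [-1.0, -0.004, 0.024, -0.016], [-0.023, -0.095, -0.995, 1.465], [0.0, 0.0, 0.0, 1.0]] 479.86176155642124
scene [[0.577, 0.627, -0.523, 1.048], [0.817, -0.456, 0.353, -0.395], [-0.017, -0.631, -0.775, 0.985], [0.0, 0.0, 0.0, 1.0]] 356.35755791612536
```

View pics/top.png

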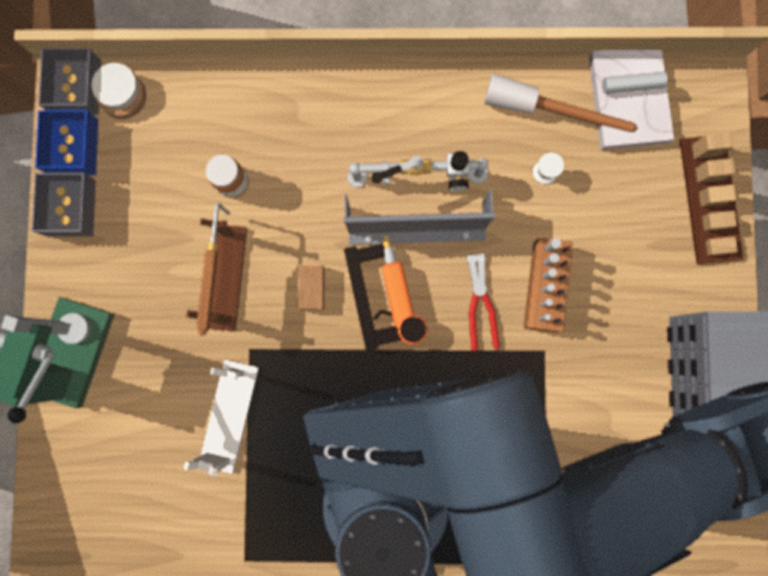

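View pics/scene.png

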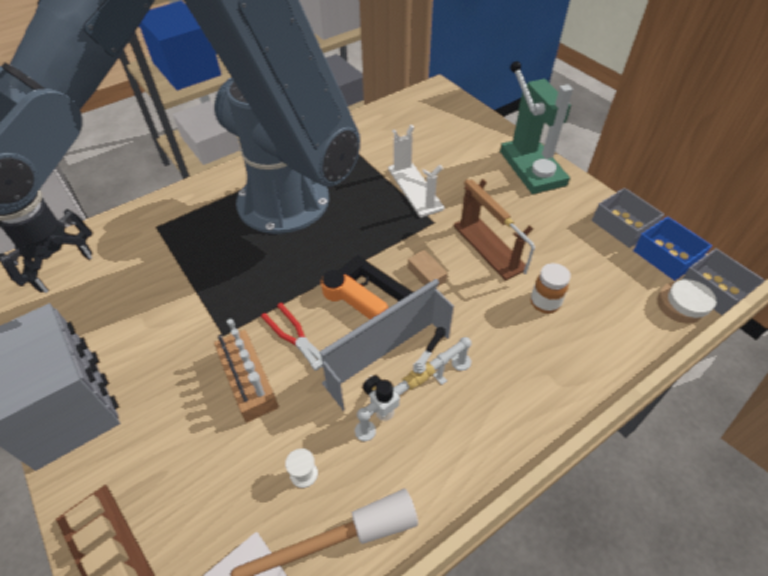

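The top view (1.5x pixels) shows the rod lying in the dark brown cradle at (215,275), with its leg end at (217,207). The guard is at (420,225), and the lever is black at (383,173), with the stem near (418,165). Possible mix-ups:
- White cradle at (225,420): decoy.
- Brown rack at (712,200): not a cradle.
- Mallet at (560,105): not the rod.

The dark cradle at (215,275) holding the hooked rod fits the description. Next I'll measure it in both views and check it in a close crop.

Run:
```python
from h import *
ims={n:dict(np.load(n+".npz")) for n in("top","scene")}
W={n:world(im) for n,im in ims.items()}
def line(p):
    c=p[:,:2].mean(0); u=np.linalg.svd(p[:,:2]-c,full_matrices=False)[2][0]; u*=np.sign(u[0]); s=(p[:,:2]-c)@u
    return c,u,np.percentile(s,[1,99]),np.degrees(np.arctan2(u[1],u[0]))
# rough ROI in world from top
print("roi", W["top"][190,140],W["top"][145,142],W["top"][110,278],W["top"][145,280])
for n in W:
    w=W[n]; ok=ims[n]["depth"]>0
    x,y,z=w[...,0],w[...,1],w[...,2]
    c0=W["top"][190,140]
    m=ok&(abs(x-c0[0])<.2)&(abs(y-c0[1])<.07)&(z>.115)&(z<.155)
    hsv=cv2.cvtColor(ims[n]["pixels"],cv2.COLOR_RGB2HSV)
    wood=m&(hsv[...,1]>90)&(hsv[...,2]>90)
    p=w[wood]; print(n,"rod",len(p),line(p),np.percentile(p[:,2],[5,50,90,98]))
    st=m&(hsv[...,1]<70)&(hsv[...,2]>90); p=w[st]
    if len(p)>4: print(" steel",len(p),p.mean(0),p.min(0),p.max(0), line(p))
    g=ok&(abs(x-W["top"][145,280][0])<.06)&(abs(y-W["top"][145,280][1])<.2)&(z>.135)&(z<.165); p=w[g]
    print(" guard",len(p),line(p),np.percentile(p[:,2],[50,95]))
    k=ok&(abs(x-W["top"][110,278][0])<.08)&(y<.14)&(y>-.2)&(z>.1)&(z<.14); p=w[k]
    v,u=np.nonzero(k); print(" high",len(p), u.min(),u.max(),v.min(),v.max())
    dk=k&(hsv[...,2]<70)
    cnt,lab,stt,cen=cv2.connectedComponentsWithStats(dk.astype(np.uint8))
    for i in range(1,cnt):
        if stt[i,4]>8: q=w[lab==i]; print("  dark",stt[i],q.mean(0).round(4),q.min(0).round(3),q.max(0).round(3),line(q)[3])
a=ims["top"]["pixels"][90:175,220:340,::-1]; b=ims["top"]["pixels"][130:230,120:170,::-1]; c=ims["scene"]["pixels"][195:310,200:330,::-1]
R=lambda i:cv2.resize(np.ascontiguousarray(i),(int(i.shape[1]*290/i.shape[0]),290),interpolation=cv2.INTER_CUBIC)
A,B,C=R(a),R(b),R(c); o=np.hstack([B,C]); 
s=np.zeros((580,max(A.shape[1],o.shape[1]),3),np.uint8); s[:290,:A.shape[1]]=A; s[290:,:o.shape[1]]=o; cv2.imwrite("pics/crop.png",s)
```

```text
roi [0.42427733 0.32840458 0.13057044] [0.57642952 0.35903529 0.00285058] [ 0.65789466 -0.05914604  0.11354507] [ 0.54948411 -0.06361402  0.14846818]
top rod 573 (array([0.4267048 , 0.33310436]), array([ 0.99491695, -0.1006989 ]), array([-0.08999927,  0.12230799]), np.float64(-5.77941764041261)) [0.12268535 0.13512355 0.13943303 0.14194409]
 steel 159 [0.39638311 0.30983836 0.12950809] [0.25203101 0.27150497 0.11857156] [0.58224114 0.33027615 0.14402206] (array([0.39638311, 0.30983836]), array([0.99546539, 0.09512438]), array([-0.14675971,  0.1836625 ]), np.float64(5.458478638487974))
 guard 430 (array([ 0.55160023, -0.06419902]), array([ 0.03222205, -0.99948073]), array([-0.13868393,  0.13411156]), np.float64(-88.1534929115576)) [0.14761251 0.15268562]
 high 381 230 327 100 138
  dark [301 102  11  11  94] [ 0.6643 -0.1388  0.1235] [ 0.653 -0.153  0.107] [ 0.679 -0.125  0.134] -31.215590120531907
  dark [248 111  19  11  77] [0.6389 0.003  0.1216] [ 0.624 -0.025  0.115] [0.653 0.026 0.131] -66.33937070135175
scene rod 345 (array([0.43460728, 0.33269897]), array([ 0.99565517, -0.09311704]), array([-0.08895245,  0.11730318]), np.float64(-5.342953583215)) [0.12012298 0.1349457  0.13845921 0.14253463]
 steel 115 [0.4296383  0.31305945 0.12789569] [0.25601671 0.2726429  0.11517765] [0.59038524 0.33446626 0.14176156] (array([0.4296383 , 0.31305945]), array([0.99594958, 0.08991353]), array([-0.17322867,  0.15909817]), np.float64(5.158632458099686))
 guard 410 (array([ 0.55767718, -0.06991557]), array([ 0.03114213, -0.99951497]), array([-0.14690099,  0.1291228 ]), np.float64(-88.2153987721174)) [0.14871934 0.15188244]
 high 448 219 302 198 267
  dark [285 218  12  16  82] [0.6449 0.0033 0.1232] [ 0.628 -0.026  0.119] [0.661 0.029 0.127] -67.1878689203926
  dark [251 254  11  14 128] [ 0.677  -0.1435  0.1224] [ 0.658 -0.155  0.1  ] [ 0.69  -0.128  0.13 ] -15.485920254805075
```

View pics/crop.png

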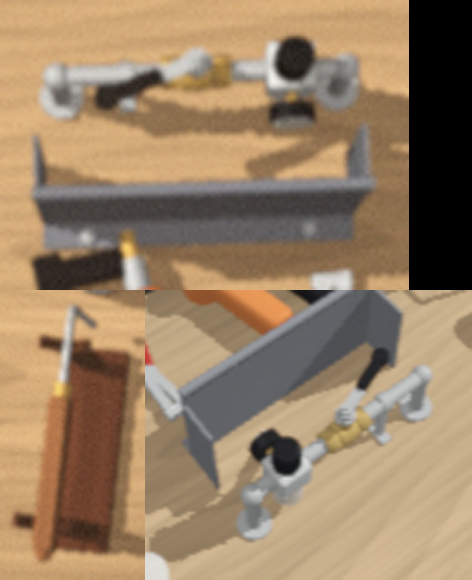

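The crop confirms the rod and the dark cradle. The lever isn't at the open stop: it points about 23° from +y towards the guard. The two fixed views differ by about 7 mm in x, so I'll use the wrist camera to settle it.

```bash
cat >> h.py <<'E'
from scipy.spatial.transform import Rotation as Ro
def down(psi):  # tool x at world angle psi, z down
    c,s=np.cos(psi),np.sin(psi); return Ro.from_matrix(np.array([[c,s,0],[s,-c,0],[0,0,-1.]])).as_quat()
def wrist(name):
    p=np.array(r.current_tool_pos());q=r.current_ee_rot(); im=optics.get_image("wrist")
    T=np.eye(4);T[:3,:3]=Ro.from_quat(q).as_matrix();T[:3,3]=p
    im["camera_from_world"]=np.linalg.inv(T@im["mount"]); np.savez(name+".npz",**im); return im
E
python3 - <<'E'
from h import *
p=np.array(r.current_tool_pos()); r.move_linear(p+[0,0,.12],vel=.3)
r.move_to([.50,-.02,.42],down(np.pi)); print(r.current_t(),r.current_q())
a=wrist("w1"); print(a["mount"].round(3).tolist(),a["fx"])
r.move_to([.42,.335,.36],down(np.pi-.098)); print(r.current_t(),r.current_q()); b=wrist("w2")
cv2.imwrite("pics/w12.png",cv2.resize(np.vstack([a["pixels"],b["pixels"]])[:,:,::-1],(400,600)))
E
```

```text
2.7417 [-1.34114897e-01  1.27487672e-01  1.47301133e+00 -1.24856966e-04
  1.54149979e+00 -1.70338734e+00]
[[-0.0, -0.963, -0.268, 0.068], [1.0, -0.0, 0.0, -0.001], [-0.0, -0.268, 0.963, -0.147], [0.0, 0.0, 0.0, 1.0]] 300.84988606533307
4.175 [ 5.85071640e-01  2.23897665e-01  1.49541911e+00 -2.27945106e-04
  1.42196276e+00 -8.86823841e-01]
```

View pics/w12.png

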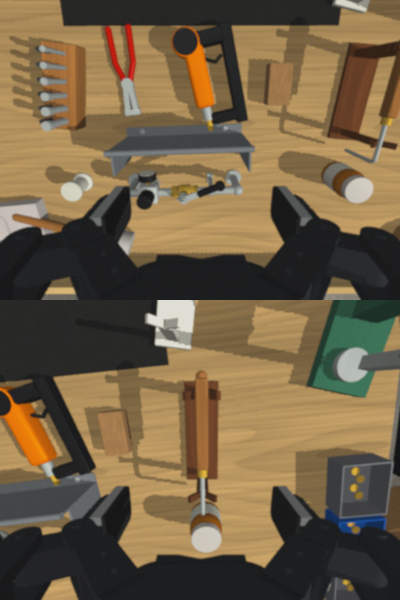

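The wrist views (w1 above, w2 below) show the guard at about (180,145), the lever at about (205,190) and the rod handle at about (202,420). The camera sits on the tool's +x side, so I'll grasp with tool x along the rod to keep the tip and lever in view. First, the measurements from these views.

```bash
cat > m.py <<'E'
from h import *
ims={n:dict(np.load(n+".npz")) for n in("top","scene","w1","w2")}
def seg(p):
    c=p[:,:2].mean(0); u=np.linalg.svd(p[:,:2]-c,full_matrices=False)[2][0]; u*=np.sign(u[0]+1e-9); s=(p[:,:2]-c)@u
    return [ (c+u*k).round(4).tolist() for k in np.percentile(s,[0.5,99.5])], round(float(np.degrees(np.arctan2(u[1],u[0]))),1)
for n,im in ims.items():
    w=world(im); x,y,z=w[...,0],w[...,1],w[...,2]; ok=im["depth"]>0; hsv=cv2.cvtColor(im["pixels"],cv2.COLOR_RGB2HSV)
    print(n)
    box=lambda a,b,c,d,e,f: ok&(x>a)&(x<b)&(y>c)&(y<d)&(z>e)&(z<f)
    h=box(.25,.52,.30,.37,.131,.15)&(hsv[...,1]>90)   # handle top face
    if h.sum()>30: print(" handle",h.sum(),seg(w[h]),np.median(z[h]).round(4))
    s=box(.49,.62,.28,.37,.118,.14)&(hsv[...,1]<90)
    if s.sum()>5: print(" shank",s.sum(),seg(w[s]),np.median(z[s]).round(4))
    g=box(.50,.6,-.25,.12,.145,.16)
    if g.sum()>30: print(" guardtop",g.sum(),seg(w[g]),w[g].mean(0).round(4))
    l=box(.58,.70,-.05,.06,.112,.135)&(hsv[...,2]<75)
    if l.sum()>10: print(" lever",l.sum(),seg(w[l]),np.median(z[l]).round(4),w[l].mean(0).round(4))
    b=box(.6,.72,-.11,-.02,.105,.135)&(hsv[...,2]>75)
    if b.sum()>5: print(" stemcap",b.sum(),seg(w[b]),w[b].mean(0).round(4),np.median(z[b]).round(4))
    k=box(.6,.72,-.18,-.1,.122,.14)&(hsv[...,2]<75)
    if k.sum()>10: print(" knob",k.sum(),w[k].mean(0).round(4),w[k].min(0).round(3),w[k].max(0).round(3))
    pp=box(.6,.72,-.03,.1,.068,.092)
    if pp.sum()>10: print(" pipe",pp.sum(),seg(w[pp]),np.percentile(z[pp],[50,95]).round(4))
    f=box(.3,.6,-.1,.1,-.03,.03); print(" floor",np.median(z[f]).round(4))
E
python3 m.py
```

```text
top
 handle 447 ([[0.3376, 0.3426], [0.5034, 0.3266]], -5.5) 0.1361
 shank 83 ([[0.5059, 0.3273], [0.583, 0.3202]], -5.2) 0.127
 guardtop 354 ([[0.5471, 0.0753], [0.5561, -0.1991]], -88.1) [ 0.5517 -0.0636  0.1486]
 lever 82 ([[0.6292, 0.026], [0.6505, -0.0241]], -67.0) 0.1217 [0.6387 0.0036 0.1214]
 stemcap 99 ([[0.6527, -0.0226], [0.6693, -0.0702]], -70.7) [ 0.6616 -0.0482  0.1163] 0.1166
 knob 73 [ 0.666  -0.1391  0.1264] [ 0.653 -0.153  0.122] [ 0.681 -0.124  0.134]
 pipe 177 ([[0.6591, 0.0721], [0.6697, -0.0286]], -84.0) [0.0824 0.0884]
 floor -0.0
scene
 handle 235 ([[0.3467, 0.3438], [0.5074, 0.3264]], -6.2) 0.1365
 shank 74 ([[0.4976, 0.3301], [0.5883, 0.3207]], -5.9) 0.1273
 guardtop 342 ([[0.5528, 0.0774], [0.5614, -0.1989]], -88.2) [ 0.5573 -0.068   0.1492]
 lever 83 ([[0.6346, 0.0282], [0.6569, -0.0256]], -67.4) 0.1232 [0.6449 0.0034 0.1231]
 stemcap 102 ([[0.6556, -0.0225], [0.6768, -0.0678]], -64.9) [ 0.6679 -0.0488  0.1167] 0.1171
 knob 93 [ 0.6747 -0.1413  0.1268] [ 0.658 -0.155  0.122] [ 0.689 -0.128  0.13 ]
 pipe 224 ([[0.6516, 0.0909], [0.6798, -0.0287]], -76.8) [0.083  0.0873]
 floor 0.0013
w1
 handle 786 ([[0.3642, 0.3177], [0.5064, 0.3284]], 4.3) 0.1362
 shank 342 ([[0.5078, 0.3251], [0.5847, 0.3178]], -5.4) 0.1276
 guardtop 1503 ([[0.5475, 0.0749], [0.5565, -0.2015]], -88.1) [ 0.552  -0.0632  0.1489]
 lever 306 ([[0.6301, 0.0243], [0.6519, -0.0278]], -67.4) 0.1227 [6.402e-01 2.000e-04 1.224e-01]
 stemcap 281 ([[0.6518, -0.0212], [0.6687, -0.0727]], -71.8) [ 0.6613 -0.0502  0.1168] 0.1169
 knob 253 [ 0.6675 -0.1395  0.1263] [ 0.654 -0.153  0.122] [ 0.682 -0.126  0.129]
 pipe 368 ([[0.6579, 0.0792], [0.667, -0.0282]], -85.2) [0.0829 0.087 ]
 floor 0.0005
w2
 handle 2308 ([[0.3373, 0.3414], [0.5051, 0.3265]], -5.1) 0.1369
 shank 303 ([[0.5101, 0.3267], [0.5832, 0.3196]], -5.6) 0.128
 guardtop 638 ([[0.5467, 0.0773], [0.5501, -0.0301]], -88.2) [0.5483 0.025  0.1486]
 floor 0.0008
```

Run:
```python
from h import *
G=np.array([.453,.3313,.128]); q=down(-.095)
r.move_to(G+[0,0,.13],q); print(r.current_t(),r.current_q())
r.move_linear(G+[0,0,.001],vel=.12); print(r.current_tool_pos(),r.current_contact_force())
r.set_gripper(0.0,120); print(r.current_t(),r.current_opening(),r.current_contact_force(),r.current_torque())
g=np.array(r.current_tool_pos()); np.save("g.npy",np.r_[g,r.current_ee_rot()])
r.move_linear(g+[0,0,.02],vel=.05); print(r.current_contact_force())
r.move_linear(g+[0,0,.152],vel=.15); r.sleep(.3); print(r.current_t(),r.current_contact_force(),r.current_torque())
a=wrist("w3"); save(a,"w3.png",s=1.2)
w=world(a); R=Ro.from_quat(r.current_ee_rot()).as_matrix(); t=(w-np.array(r.current_tool_pos()))@R
m=(abs(t[...,1])<.03)&(t[...,0]>.04)&(t[...,0]<.15)&(t[...,2]>-.02)&(t[...,2]<.13)&(a["depth"]>0)
p=t[m]; print(len(p),p.min(0),p.max(0))
for lo in np.arange(.04,.15,.02):
    s=p[(p[:,0]>lo)&(p[:,0]<lo+.02)]; 
    if len(s): print(round(lo,2),len(s),s.mean(0).round(4),s[:,1].min().round(4),s[:,1].max().round(4),s[:,2].min().round(4),s[:,2].max().round(4))
```

```text
6.8417 [ 5.48461924e-01  3.41727431e-01  1.58603204e+00 -8.69696976e-06
  1.21363303e+00  2.21376854e+00]
[0.45338737 0.33151571 0.1297151 ] [ 0.0102753  -0.50220962  0.39066123]
8.7417 0.1714771303073763 [-1.17591197 -0.67772704  5.89182523] [-0.0381701   0.28094781  0.1170982 ]
[-0.14393612  0.41916058 -0.40552677]
10.6417 [-0.1870686   0.90680215 -1.05311647] [ 0.03935227  0.0824176  -0.05412652]
3441 [ 0.04000525 -0.00837652 -0.00703164] [0.11423609 0.00970046 0.01250487]
0.04 1312 [ 0.0487  0.0005 -0.001 ] -0.0084 0.0097 -0.007 0.0125
0.06 728 [0.0703 0.0002 0.0026] -0.0039 0.004 -0.0002 0.0063
0.08 789 [ 0.0902 -0.0003  0.0028] -0.0041 0.0034 0.0001 0.0061
0.1 612 [ 0.1069 -0.0004  0.0032] -0.0044 0.0034 0.0008 0.0071
```

View pics/w3.png

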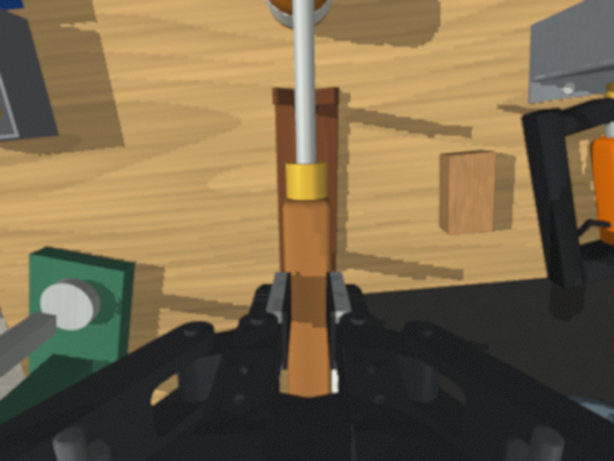

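```bash
cat >> h.py <<'E'
S=np.array([.667,-.060]); PSI=.032; X=np.array([np.cos(PSI),np.sin(PSI)]); RC=.064; Q=down(PSI); ZT=.2005
uv=lambda f:(np.array([-np.sin(f),np.cos(f)]),np.array([-np.cos(f),-np.sin(f)]))
def tcp(f,back=.011,z=ZT):  # leg behind lever at world angle f
    u,n=uv(f); return np.r_[S+RC*u-back*n-.125*X,z]
def force(k=6,dt=.012):
    a=[]
    for _ in range(k): a.append(r.current_contact_force()); r.sleep(dt)
    return np.mean(a,0)
E
python3 - <<'E'
from h import *
d=np.radians; f0=d(23)
p=np.array(r.current_tool_pos())
r.move_to(tcp(f0,.023,.285),Q); print(r.current_t(),r.current_tool_pos(),tcp(f0,.023,.285))
r.move_linear(tcp(f0,.023),vel=.1)
r.sleep(.3); a=np.array([(r.current_contact_force(),r.sleep(.01))[0] for _ in range(30)]); F0=a.mean(0); print("tare",F0,a.std(0),r.current_t()); np.save("F0.npy",F0)
im=optics.get_image("scene"); save(im,"s2.png",(180,150,350,280),4)
u,n=uv(f0)
for b in np.arange(.020,.004,-.001):
    r.move_linear(tcp(f0,b),vel=.02); F=force()-F0; print(round(b,4),round(r.current_t(),2),"n %.2f u %.2f z %.2f"%(F[:2]@n,F[:2]@u,F[2]))
    if -(F[:2]@n)>3: break
E
```

```text
11.9667 [0.53821454 0.0047314  0.28498281] [0.53822881 0.00389981 0.285     ]
tare [ 0.17155419 -0.03072817 -1.38602727] [0.54758934 0.47410021 0.47509859] 13.5083
0.02 13.91 n 0.36 u 0.17 z 0.51
0.019 14.21 n 0.27 u 0.21 z 0.13
0.018 14.51 n 0.17 u 0.15 z 0.30
0.017 14.81 n 0.34 u -0.13 z -0.04
0.016 15.11 n -0.14 u 0.16 z -0.06
0.015 15.41 n 0.18 u 0.05 z 0.01
0.014 15.71 n 0.31 u 0.10 z 0.10
0.013 16.01 n 0.32 u -0.03 z -0.19
0.012 16.31 n 0.19 u -0.16 z 0.00
0.011 16.61 n -0.21 u 0.01 z -0.16
0.01 16.91 n 0.20 u 0.26 z 0.28
0.009 17.21 n -0.07 u 0.19 z -0.05
0.008 17.51 n -0.23 u -0.15 z 0.04
0.007 17.81 n -1.71 u -0.10 z -0.86
0.006 18.11 n -3.58 u -0.13 z -1.72
```

View pics/s2.png

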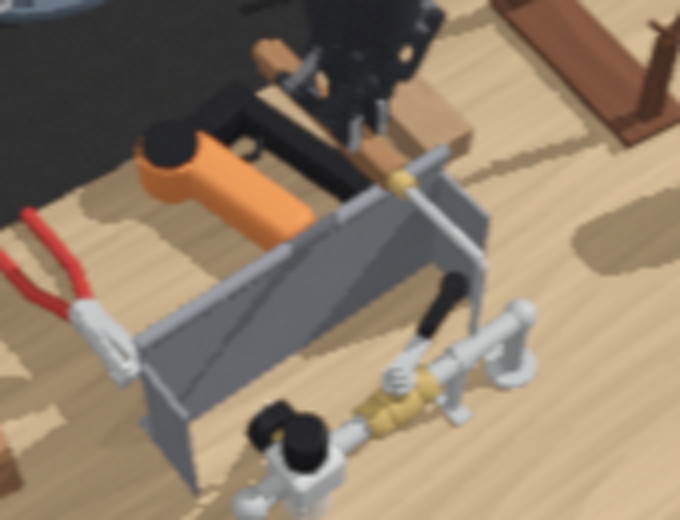

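The view shows the leg on the far side of the lever (about (478,300)) with the shank clear above the guard, and contact was felt at the expected place. I'll draw it round by feel.

Run:
```python
from h import *
F0=np.load("F0.npy"); d=np.radians; f=23.; hist=[]
while f<103:
    f+=2.0 if f<79 else .8
    r.move_linear(tcp(d(f),.006),vel=.03); F=force(5,.01)-F0; u,n=uv(d(f)); fn=-F[:2]@n; hist.append(fn)
    print(round(f,1),round(r.current_t(),2),"push %.2f u %.2f z %.2f |F| %.2f"%(fn,F[:2]@u,F[2],np.linalg.norm(F)))
    if np.linalg.norm(F)>9 or (f>79 and fn>7.5): break
```

```text
25.0 18.4 push 4.01 u -0.33 z -1.73 |F| 4.38
27.0 18.69 push 3.80 u -0.54 z -2.09 |F| 4.37
29.0 18.98 push 3.61 u -0.80 z -1.85 |F| 4.13
31.0 19.27 push 3.78 u -0.42 z -1.76 |F| 4.19
33.0 19.57 push 3.78 u -0.66 z -1.48 |F| 4.11
35.0 19.86 push 3.77 u -0.76 z -1.58 |F| 4.16
37.0 20.15 push 3.45 u -0.59 z -1.37 |F| 3.76
39.0 20.44 push 3.59 u -1.01 z -1.47 |F| 4.01
41.0 20.73 push 3.47 u -0.75 z -1.36 |F| 3.80
43.0 21.02 push 3.39 u -1.14 z -1.25 |F| 3.79
45.0 21.32 push 3.75 u -1.12 z -0.85 |F| 4.00
47.0 21.61 push 3.67 u -0.90 z -1.61 |F| 4.10
49.0 21.9 push 3.42 u -0.75 z -1.32 |F| 3.74
51.0 22.19 push 4.12 u -0.84 z -1.28 |F| 4.39
53.0 22.48 push 3.44 u -0.74 z -1.24 |F| 3.73
55.0 22.77 push 3.79 u -1.10 z -1.17 |F| 4.12
57.0 23.07 push 4.56 u -0.95 z -1.37 |F| 4.85
59.0 23.36 push 4.23 u -0.97 z -1.21 |F| 4.50
61.0 23.65 push 3.99 u -1.20 z -0.94 |F| 4.27
63.0 23.94 push 4.28 u -1.06 z -1.24 |F| 4.58
65.0 24.23 push 3.96 u -1.30 z -0.72 |F| 4.23
67.0 24.52 push 4.21 u -1.57 z -1.28 |F| 4.67
69.0 24.82 push 4.14 u -1.25 z -0.57 |F| 4.36
71.0 25.11 push 4.37 u -1.06 z -1.08 |F| 4.6
[... 812 characters left out ...]
0.65 push 4.99 u 0.88 z 1.64 |F| 5.32
91.8 30.94 push 5.28 u 1.10 z 1.71 |F| 5.66
92.6 31.23 push 5.45 u 1.55 z 2.07 |F| 6.03
93.4 31.52 push 5.22 u 1.31 z 1.75 |F| 5.66
94.2 31.82 push 5.40 u 1.35 z 1.70 |F| 5.82
95.0 32.11 push 5.30 u 1.20 z 1.64 |F| 5.68
95.8 32.4 push 5.30 u 1.31 z 1.90 |F| 5.78
96.6 32.69 push 5.20 u 1.33 z 2.16 |F| 5.78
97.4 32.98 push 5.35 u 1.30 z 2.41 |F| 6.01
98.2 33.27 push 5.64 u 1.48 z 2.45 |F| 6.33
99.0 33.57 push 5.40 u 0.85 z 1.89 |F| 5.78
99.8 33.86 push 5.44 u 1.09 z 1.90 |F| 5.87
100.6 34.15 push 5.88 u 0.91 z 2.00 |F| 6.27
101.4 34.44 push 7.00 u 0.88 z 2.54 |F| 7.50
102.2 34.73 push 7.11 u 0.66 z 2.16 |F| 7.46
103.0 35.02 push 7.64 u 0.50 z 2.25 |F| 7.98
```

Run:
```python
from h import *
F0=np.load("F0.npy"); f=np.radians(103); u,n=uv(f); b=.006
while b>-.006:
    b-=.0006
    r.move_linear(tcp(f,b),vel=.03); F=force(6,.01)-F0; fn=-F[:2]@n
    print(round(b,4),round(r.current_t(),2),"push %.2f u %.2f z %.2f |F| %.2f"%(fn,F[:2]@u,F[2],np.linalg.norm(F)))
    if fn>9.7 or np.linalg.norm(F)>11: break
for _ in range(4):
    F=force(12,.02)-F0; print("hold",round(r.current_t(),2),-F[:2]@n,np.linalg.norm(F))
im=optics.get_image("scene"); np.savez("s3.npz",**im); save(im,"s3.png",(180,150,350,280),4)
print(r.current_tool_pos(),b)
```

```text
0.0054 35.33 push 8.21 u 1.17 z 2.67 |F| 8.72
0.0048 35.62 push 8.78 u 1.36 z 3.13 |F| 9.42
0.0042 35.92 push 8.60 u 1.64 z 3.14 |F| 9.30
0.0036 36.23 push 9.15 u 1.56 z 3.16 |F| 9.80
0.003 36.52 push 9.35 u 1.73 z 3.65 |F| 10.19
0.0024 36.83 push 9.78 u 1.90 z 3.48 |F| 10.55
hold 37.02 9.934663518072988 10.839727682764753
hold 37.23 9.758915324840071 10.626001212291298
hold 37.42 9.706524732388994 10.608623147455202
hold 37.62 9.731204986815795 10.572436148889961
[ 0.47832341 -0.07529909  0.20028093] 0.002400000000000001
```

View pics/s3.png

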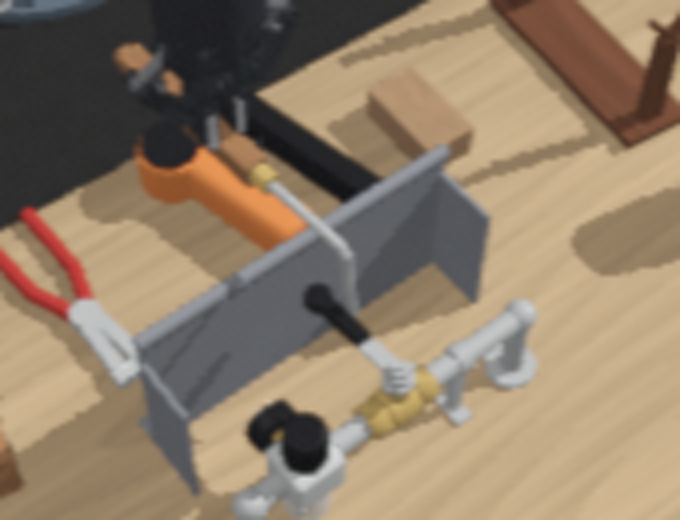

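The lever now points at the guard, with its round end at (318,297) and the leg bearing on its side. It held at about 9.8 N for over a second. I'll back off, lift, and check both the lever angle and the rod in the hand.

Run:
```python
from h import *
F0=np.load("F0.npy"); f=np.radians(103); u,n=uv(f)
r.move_linear(tcp(f,.020),vel=.04); F=force()-F0; print("free",F)
p=tcp(f,.032); r.move_linear(p,vel=.05); r.move_linear(p+[0,0,.09],vel=.15); r.sleep(.1)
print(r.current_t(),force()-F0)
a=wrist("w4"); b=optics.get_image("scene"); t=optics.get_image("top"); np.savez("s4.npz",**b);np.savez("t4.npz",**t)
w=world(a); R=Ro.from_quat(r.current_ee_rot()).as_matrix(); tt=(w-np.array(r.current_tool_pos()))@R
m=(abs(tt[...,1])<.03)&(tt[...,0]>.04)&(tt[...,0]<.15)&(tt[...,2]>-.02)&(tt[...,2]<.13)&(a["depth"]>0)
q=tt[m]
for lo in np.arange(.04,.12,.02):
    s=q[(q[:,0]>lo)&(q[:,0]<lo+.02)]; 
    if len(s): print(round(lo,2),len(s),s.mean(0).round(4),s[:,1].min().round(4),s[:,1].max().round(4),s[:,2].min().round(4))
for nme,im in(("wrist",a),("scene",b),("top",t)):
    w=world(im);x,y,z=np.moveaxis(w,-1,0);hsv=cv2.cvtColor(im["pixels"],cv2.COLOR_RGB2HSV)
    k=(im["depth"]>0)&(x>.56)&(x<.66)&(y>-.12)&(y<-.0)&(z>.112)&(z<.135)
    d=k&(hsv[...,2]<75); 
    if d.sum()>10:
        P=w[d];c=P[:,:2].mean(0);uu=np.linalg.svd(P[:,:2]-c,full_matrices=False)[2][0];uu*=-np.sign(uu[0]); print(nme,d.sum(),c,"phi_world",np.degrees(np.arctan2(-uu[0],uu[1])))
    g=(im["depth"]>0)&(x>.59)&(x<.72)&(y>-.05)&(y<.1)&(z>.112)&(z<.18)
    if nme=="scene":  # leg of rod: bright points ahead of hand
        tp=np.array(r.current_tool_pos())
        l=(im["depth"]>0)&((w[...,:2]-(tp[:2]+.125*X))**2).sum(-1).__lt__(.02**2)&(z>tp[2]-.11)&(z<tp[2]+.01)&(hsv[...,1]<110)
        P=w[l]; rel=P-tp
        for z0 in np.arange(-.11,.01,.02):
            s=rel[(rel[:,2]>z0)&(rel[:,2]<z0+.02)]
            if len(s): print(" leg",round(z0,2),len(s),s.mean(0).round(4))
im=a["pixels"]; save(a,"w4.png",s=1.0)
```

```text
free [-0.20712486 -0.0790485  -0.03193938]
39.5583 [-0.17101246 -0.18654    -0.50190292]
0.04 1266 [ 0.0488  0.0005 -0.0004] -0.008 0.0093 -0.0064
0.06 718 [0.0703 0.0002 0.003 ] -0.0039 0.0039 0.0001
0.08 803 [ 0.0901 -0.0001  0.0033] -0.0042 0.0039 0.0007
0.1 580 [ 0.1068 -0.0004  0.0037] -0.0044 0.0033 0.0011
wrist 934 [ 0.60381664 -0.06618554] phi_world 96.82005966868446
scene 100 [ 0.60499603 -0.0664904 ] phi_world 95.61509965981678
 leg -0.11 6 [ 0.1329  0.0076 -0.0953]
 leg -0.09 11 [ 0.1331  0.0067 -0.0815]
 leg -0.07 15 [ 0.1339  0.0059 -0.0604]
 leg -0.05 14 [ 0.1336  0.0053 -0.0392]
 leg -0.03 16 [ 0.1334  0.0053 -0.0187]
 leg -0.01 36 [ 0.1194  0.0059 -0.0047]
```

View pics/w4.png

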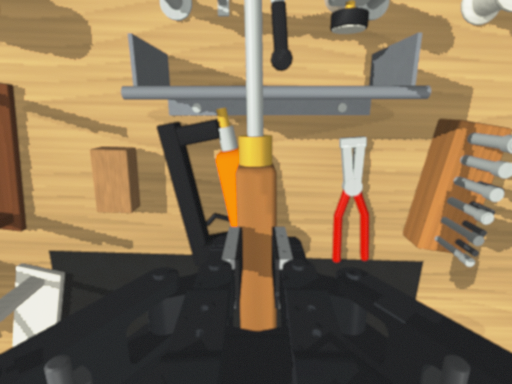

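The wrist view shows the lever at (281,30) pointing at the guard. Its angle is about 96.5° in world, or about 94.5° in the station frame, which is within the stop plate's tolerance. The rod is still straight in the hand. Now I'll return it to the cradle.

Run:
```python
from h import *
g=np.load("g.npy"); G,q=g[:3],g[3:]
r.move_to(G+[0,0,.152],q); r.sleep(.2); F0=force(12); print(r.current_t(),r.current_tool_pos()-G)
r.move_linear(G+[0,0,.025],vel=.12); print("mid",force()-F0)
for dz in(.012,.006,.004,.003,.002,.001,0,-.001):
    r.move_linear(G+[0,0,dz],vel=.03); F=force()-F0; print(dz,round(r.current_t(),2),F.round(2))
    if F[2]>2.5 or np.linalg.norm(F[:2])>6: break
r.set_gripper(1.0); print(r.current_t(),r.current_contact_force())
p=np.array(r.current_tool_pos()); r.move_linear(p+[0,0,.15],vel=.12); r.sleep(.2)
a=wrist("w5"); print(r.current_t(),r.current_contact_force())
r.move_to([.42,.335,.36],down(np.pi-.098)); b=wrist("w6"); print(r.current_t())
s=optics.get_image("scene"); t=optics.get_image("top"); np.savez("s5.npz",**s);np.savez("t5.npz",**t)
for n,im in(("w6",b),("scene",s),("top",t)):
    w=world(im);x,y,z=np.moveaxis(w,-1,0);hsv=cv2.cvtColor(im["pixels"],cv2.COLOR_RGB2HSV);ok=im["depth"]>0
    for nm,m in(("handle",(x>.25)&(x<.52)&(y>.30)&(y<.37)&(z>.131)&(z<.15)&(hsv[...,1]>90)),("shank",(x>.49)&(x<.62)&(y>.28)&(y<.37)&(z>.118)&(z<.14)&(hsv[...,1]<90))):
        P=w[m&ok]
        if len(P)>5: print(n,nm,len(P),np.percentile(P[:,0],[.5,99.5]).round(4),P.mean(0).round(4),np.median(P[:,2]).round(4))
cv2.imwrite("pics/end.png",np.hstack([cv2.resize(i["pixels"][:,:,::-1],(400,300)) for i in(b,s)]))
```

```text
41.475 [ 0.00028533 -0.00048283  0.15207287]
mid [ 0.19207303 -0.09635471 -0.07794728]
0.012 43.37 [ 0.37 -0.28 -0.11]
0.006 43.77 [ 0.13 -0.17 -0.06]
0.004 44.07 [-0.22  0.12 -0.15]
0.003 44.37 [ 0.24 -0.5   0.06]
0.002 44.67 [ 0.59  0.18 -0.13]
0.001 44.97 [ 0.18 -0.03  0.46]
0 45.27 [0.22 1.25 2.27]
-0.001 45.57 [-2.67  0.35 11.15]
46.25 [0.08060628 0.82919854 0.06053941]
47.9 [-0.31359605  0.61225815  0.58479993]
50.5667
w6 handle 2310 [0.3379 0.5056] [0.4101 0.3338 0.1369] 0.1369
w6 shank 295 [0.5107 0.5838] [0.5453 0.3232 0.1276] 0.1281
scene handle 229 [0.3436 0.5087] [0.4216 0.3341 0.1365] 0.1367
scene shank 72 [0.5001 0.5898] [0.5482 0.3247 0.127 ] 0.1274
top handle 356 [0.3394 0.5011] [0.4224 0.3306 0.136 ] 0.1357
top shank 86 [0.5062 0.5829] [0.5441 0.3241 0.1269] 0.1271
```

View pics/end.png

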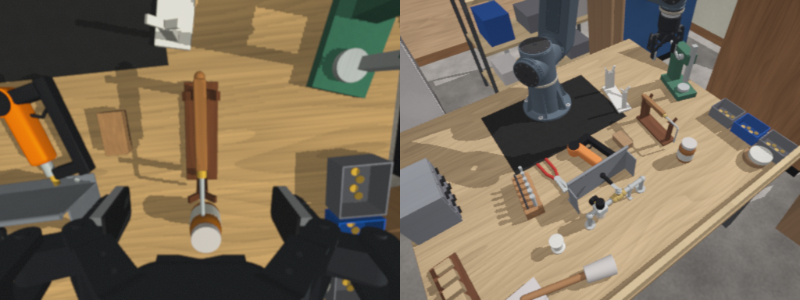

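The rod lies in the cradle with its leg hanging, within 1 mm of where it started. The lever still points at the guard and nothing else has moved. I'm handing in.

```bash
python3 -c "
from h import *
print(r.current_t(),r.current_contact_force()); print(r.hand_in())"
```

```text
50.6667 [-0.01726203 -0.57290931 -0.19799401]
the job is handed in; nothing more can be done
None
```

The air valve is closed and seated, the rod is back in its cradle with its leg hanging down, and the job was handed in at 50.7 s of the 67 s allowed.

- **Drawing the lever:** It took about 3.5–5.5 N all the way round, and I felt the stop. I then pushed up to about 9.8 N and held it there for just under a second. The largest force I read, taken between steps, was 10.8 N against the 14 N limit.
- **Lever angle:** After backing off, it measured about 96–97° in world terms, or about 94.5° in the station's frame. That is within the stop plate's tolerance and matches where the stop was felt.
- **Rod:** The wrist camera shows it within 1 mm of where it started. Lowering it met up to 11 N of upward force at the cradle, a step past first contact, before I released it. It had rolled roughly 1.5° in the grip.
- **Other things on the bench:** The last pictures show nothing else moved. I checked this by eye, not by measuring each item.

Two readings disagreed with what I expected:
- **Scene camera:** It read about 6 mm further out in x than the top and wrist cameras, so I went by the wrist camera.
- **Lever at the start:** It was already about 21° round from the station's +y, more than the stop tolerance explains. I took it as already partly turned.

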